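# Run a fingertip along the queen bank to shut its flaps

### The job

The wooden queen bank bar holds five queen cages in a row, and each has a hinged steel flap standing open above it. Run the shut fingertips lightly along the middle of the row from its right-hand end to its left-hand end (as the robot sees it), in one low pass without lifting away between flaps, so that the flaps fold down flat over their cages one after the other. Do not press hard, leave the cages in their pockets and everything else where it stands, and finish clear of the bar.

Things in the scene. Friction and masses are not known exactly. Their poses are not given: they have to be found in the camera images.
- bank_bar: Light wooden bar, 78 x 250 x 22 mm high, plus an 18 mm lug at each end, fixed to the worktop. Origin: centre of its underside. y runs along the row, to the robot's left; z up. Five pockets (66 mm across the bar, 26 mm along it, 17 mm deep) are centred at y = -96, -48, 0, 48, 96 mm. Each has a steel flap hinged across the bar 17 mm before its centre; the hinges are sprung (down 4 mm at about 7 N), with a sloping lead-in plate on the -y side
- first_hinge (a point): Middle of the hinge of flap 1, at the right-hand end of the row: bar y = -113 mm, 27.6 mm above the worktop. A flap is a plate 34 mm wide (across the bar), 36 mm long from the hinge and 2.4 mm thick; it slopes up from its hinge towards +y, free edge 43 to 60 mm above the worktop at the start
- last_edge (a point): Where the middle of the free edge of flap 5, the last, comes to lie when shut: bar y = 115 mm, 29 mm above the worktop (the top of all shut flaps is at 29 mm). Fingertips moving to bar +y at about that level fold the flaps down; moving to -y would push them farther open
- flap_1 (a joint): Angle of flap 1, counted from the right-hand end (bar y = -96 mm): 0 is flat shut, grows as its free edge swings up, 1.3 at most. A light hinge with friction (a third of a newton at the free edge moves it): it stays where it is left
- flap_2 (a joint): Angle of flap 2, counted from the right-hand end (bar y = -48 mm): 0 is flat shut, grows as its free edge swings up, 1.3 at most. A light hinge with friction (a third of a newton at the free edge moves it): it stays where it is left
- flap_3 (a joint): Angle of flap 3, counted from the right-hand end (bar y = 0 mm): 0 is flat shut, grows as its free edge swings up, 1.3 at most. A light hinge with friction (a third of a newton at the free edge moves it): it stays where it is left
- flap_4 (a joint): Angle of flap 4, counted from the right-hand end (bar y = 48 mm): 0 is flat shut, grows as its free edge swings up, 1.3 at most. A light hinge with friction (a third of a newton at the free edge moves it): it stays where it is left
- flap_5 (a joint): Angle of flap 5, counted from the right-hand end (bar y = 96 mm): 0 is flat shut, grows as its free edge swings up, 1.3 at most. A light hinge with friction (a third of a newton at the free edge moves it): it stays where it is left
- cage_1: White slotted queen cage, 22 x 62 x 16 mm, loose in pocket 1, its length (y axis) across the bar, its top 1 mm below the deck. Origin: centre of its underside
- cage_2: White slotted queen cage, 22 x 62 x 16 mm, loose in pocket 2, its length (y axis) across the bar, its top 1 mm below the deck. Origin: centre of its underside
- cage_3: White slotted queen cage, 22 x 62 x 16 mm, loose in pocket 3, its length (y axis) across the bar, its top 1 mm below the deck. Origin: centre of its underside
- cage_4: White slotted queen cage, 22 x 62 x 16 mm, loose in pocket 4, its length (y axis) across the bar, its top 1 mm below the deck. Origin: centre of its underside
- cage_5: White slotted queen cage, 22 x 62 x 16 mm, loose in pocket 5, its length (y axis) across the bar, its top 1 mm below the deck. Origin: centre of its underside
- honey_jar: round honey jar, 62 mm across and 71 mm high, a bystander right of the bar; loose. Origin: centre of its underside
- tape: roll of brown tape, 97 mm across and 50 mm high, a bystander left of the bar; loose. Origin: centre of its underside
- pen: marking pen, 130 mm long and 12 mm thick, lying right of the bar, a bystander; loose. Origin: centre of its underside
- long_tool: flat metal hive tool, 186 x 44 x 23 mm, lying behind the bar, to the left, a bystander; loose. Origin: centre of its underside
- pot: clear plastic pots nested, 70 mm across and 82 mm high, a bystander behind the bar; loose. Origin: centre of its underside
- carton: small white carton, 63 x 100 x 41 mm, a bystander left of the bar; loose. Origin: centre of its underside
There are look-alikes about, which are no part of the job. What is shaped like the cage_1 but pink is not meant.

How it is judged:
On the way, in this order (a step that is already met when the one before it is completed fails the run):
1. flap 1 from the right is folded flat while the next one still stands open, the fingers over the middle of the row (within 18 mm) (value of joint flap_1 below 0.2 rad and value of joint flap_2 above 0.3 rad and x of the grasp point in the frame of bank_bar between -0.018 and 0.018 m), for 0.05 s.
2. flap 2 from the right is folded flat while the next one still stands open, the fingers over the middle of the row (within 18 mm) (value of joint flap_2 below 0.2 rad and value of joint flap_3 above 0.3 rad and x of the grasp point in the frame of bank_bar between -0.018 and 0.018 m), for 0.05 s.
3. flap 3 from the right is folded flat while the next one still stands open, the fingers over the middle of the row (within 18 mm) (value of joint flap_3 below 0.2 rad and value of joint flap_4 above 0.3 rad and x of the grasp point in the frame of bank_bar between -0.018 and 0.018 m), for 0.05 s.
4. flap 4 from the right is folded flat while the next one still stands open, the fingers over the middle of the row (within 18 mm) (value of joint flap_4 below 0.2 rad and value of joint flap_5 above 0.3 rad and x of the grasp point in the frame of bank_bar between -0.018 and 0.018 m), for 0.05 s.
5. flap 5 from the right is folded flat, the fingers over the middle of the row (within 18 mm) (value of joint flap_5 below 0.2 rad and x of the grasp point in the frame of bank_bar between -0.018 and 0.018 m), for 0.05 s.
At the end, for the whole second after the job is handed in: All five flaps lie flat (each within 0.2 rad, about 11 degrees, of shut), the cages are down in their pockets and the bystanders are within 20 mm of where they stood (value of joint each of flap_1, flap_2, flap_3, flap_4, flap_5 below 0.2 rad and z of each of cage_1, cage_2, cage_3, cage_4, cage_5 in the frame of bank_bar below 0.01 m and distance of each of honey_jar, tape, pen, long_tool, pot, carton from where it was at the start of the episode below 0.02 m); the robot touches nothing.
It fails at once if the fingers rise more than about 80 mm above the bar between shutting the first flap and shutting the last (value of joint flap_1 below 0.2 rad and value of joint flap_5 above 0.3 rad and z of the grasp point in the frame of bank_bar above 0.12 m).
It fails at once if the bar, its flaps or its cages are pressed with more than 25 N (contact force between any of the arm, the fingers and bank_bar above 25 N or contact force between the fingers and cage_1 above 25 N or contact force between the fingers and cage_2 above 25 N or contact force between the fingers and cage_3 above 25 N or contact force between the fingers and cage_4 above 25 N or contact force between the fingers and cage_5 above 25 N).
It fails at once if a cage is lifted or leaves its pocket (distance of any of cage_1, cage_2, cage_3, cage_4, cage_5 from where it was at the start of the episode above 0.01 m).
It fails at once if a bystander is moved by more than 20 mm (distance of any of honey_jar, tape, pen, long_tool, pot, carton from where it was at the start of the episode above 0.02 m).
It also fails if it takes over 40 s, if anything falls off the work surface, if the arm or the gripper's body presses on something with over 40 N, if the wrist force passes 120 N, or if a joint passes its speed limit or range.

### The arm

A 6-joint arm with a two-finger parallel gripper is mounted at the origin on a cart in front of the work surface, level with it; the furniture and walls round the work are solid. World frame = base frame: x ahead of the robot, y to its left, z up, the work surface at z = 0. Lengths are in m, angles in rad, forces in N, time in s.
With the tool pointing down it reaches from about 0.375 to 0.9 m from the base axis. Payload 3.1 kg.
Tool frame: the origin (TCP) lies between the finger pads; the fingertips stand 11 mm ahead of it and the grasp point (between the pads) lies 8 mm behind it; z points along the fingers, y is the line along which they close (so a half turn about z gives the same grasp; the last joint's range is limited). The gripper opens to 87 mm and grips with 3 to 60 N. Pads are 19 mm wide; open, the fingers measure 117 mm over their backs; the gripper's body (75 mm by 190 mm) begins 51 mm behind the grasp point.
Start: joints at [-1.411, 0.527, 1.433, -0, 1.181, -0.178], TCP at [0.208, -0.589, 0.234] pointing down, gripper open.
Joint ranges: [-3.08, 3.08], [-0.75, 2.2], [0.22, 2.44], [-1.43, 4.57], [0, 2.65], [-2.85, 2.85]. Speed limits (rad/s): [2.79, 2.79, 3.14, 3.14, 3.14, 3.14].

### API

Orientations are given as a unit quaternion [x, y, z, w].
In Python, from workcell import robot gives the robot as it stands.
- The arm moves only by the tool step_arm, never from a script. Its argument "targets" is a list of rows, each an object with "twist": the turn, a rotation vector about the world's x, y, z in degrees, a list of three; "linear": the shift along the world's x, y, z in cm, a list of three; "gripper": the closure, from -1 (fully open) to 1 (shut). In form: [{"twist": [ax, ay, az], "linear": [dx, dy, dz], "gripper": gripper}, ...]. A call has 1 to 5 rows; each row shifts and turns the commanded pose from where the row before left it; what a row does not reach is not made up. A row lasts 1/10 s, in which the tool goes at most 50 mm and 8.59 degrees, less where a joint would pass 70% of its speed; a pose out of reach is approached as far as the arm can. A call is refused whole if a number of a shift passes 5 or a number of a turn 8.59, either way. A call with a gripper value outside its range is refused whole. The fingers move at their own pace and stop on an object; "force" is the grip in N (left out, the last holds). Time passes only in rows, so rows that do not move let the fingers close. It gives the time, the measured TCP pose, the force, the opening and the grip force at its end, in the units of the state.
- robot.get_state(): the state, without advancing time (a new reading comes with each control period).
- robot.grab_frame(name): name is "side" or "top"; returns a dict with "pixels" (400x640x3 uint8, red, green, blue), "z_map" (400x640 float32, m along the optical axis (not along the pixel's ray), 0 where there is no reading), "fx", "fy", "cx", "cy" (pixels), "k1" (the pictures are not rectified: a ray, as slopes to the right and down, at radius r is drawn at 1 + k1 r^2 times it, then the intrinsics apply), "extrinsics" (4x4, takes a point from world to camera coordinates). Camera axes: x right, y up, looking along -z (the intrinsics and any distortion apply to the point x, -y, -z); pixel columns grow to the right and rows downward; lengths in m; the calibration is good to about 2 mm. A picture is of the moment at which its call begins.
- robot.sign_off(): hands the job in; it is judged then, once.
The state is a dict: "time": time; "joint_positions": joint angles; "qd": joint speeds; "tau": joint torques, N m; "tcp_pos": TCP position; "tool_rot": TCP orientation; "wrist_force": force on the tool from outside, world axes, zero at the start; "ft_torque": the same for the moment, N m; "gripper_width": finger opening in m; "gripper_force": force on a finger pad.
Only numpy, scipy, OpenCV 4.12 (cv2) and the standard library are available. Lean on these libraries where they do the work, as an engineer would, in place of code of your own. Each camera call takes 0.05 s, during which the arm holds its last target. There are 200 camera calls.

## Working session

There is one attempt and no reset: what is moved stays moved. The work goes in short steps, Python scripts to look and compute and a tool call to move; the robot and the scene stay as the last step left them, time stands still between calls to the robot, and variables do not carry over. Pictures are saved under pics/ and viewed, at most 10 in all, crops included, and the job is handed in when it is done.

Besides the shell and the picture viewer there is one more tool, called after ">>>" as name(argument=value, ...) on one line, values as JSON. step_arm: Moves the arm, as the interface text tells. Its arguments: {"type":"object","properties":{"targets":{"type":"array","items":{"type":"object","properties":{"twist":{"type":"array","items":{"type":"number"}},"linear":{"type":"array","items":{"type":"number"}},"gripper":{"type":"number"}}}},"force":{"type":"number"}},"required":["targets"]}

```bash
mkdir -p pics; python3 - <<'E'
from workcell import robot
import cv2,numpy as np
for n in("top","side"):
    f=robot.grab_frame(n); cv2.imwrite(f"pics/{n}0.png",f["pixels"][:,:,::-1]); np.savez(f"{n}0.npz",**f)
    print(n,f["fx"],f["cx"],f["cy"],f["k1"],np.round(f["extrinsics"],3).tolist())
s=robot.get_state();print(s)
E
```

```text
top 464.34667048422756 326.8797580202254 193.40647689255152 -0.02490795720813369 [[0.018, -1.0, -0.002, 0.015], [0.987, 0.018, 0.161, -0.499], [-0.161, -0.005, 0.987, -1.232], [0.0, 0.0, 0.0, 1.0]]
side 395.987414998157 318.84795242421575 202.29506966229593 -0.09169540810002184 [[-0.927, -0.376, 0.01, 0.491], [0.252, -0.602, 0.758, -0.145], [-0.279, 0.705, 0.652, -1.252], [0.0, 0.0, 0.0, 1.0]]
{'time': 0.1, 'joint_positions': array([-1.41051268e+00,  5.28361417e-01,  1.43377738e+00, -2.55867695e-05,
        1.18143142e+00, -1.78486787e-01]), 'qd': array([ 0.00115845, -0.00330864, -0.00345139,  0.0003437 ,  0.00122701,
       -0.00118332]), 'tau': array([-1.68366814e-04, -4.40983808e+01, -1.77151680e+01,  6.35681860e-02,
        5.33579488e-02, -3.73663852e-05]), 'tcp_pos': array([ 0.20762829, -0.58881538,  0.23267571]), 'tool_rot': array([ 9.85687288e-01,  1.68581114e-01, -2.83115185e-06, -9.88850044e-04]), 'wrist_force': array([-0.10036936, -0.29538479, -0.77020492]), 'ft_torque': array([-0.00195013,  0.01480589, -0.01316276]), 'gripper_force': 0.0, 'gripper_width': 0.08694719012557736}
```

View pics/top0.png

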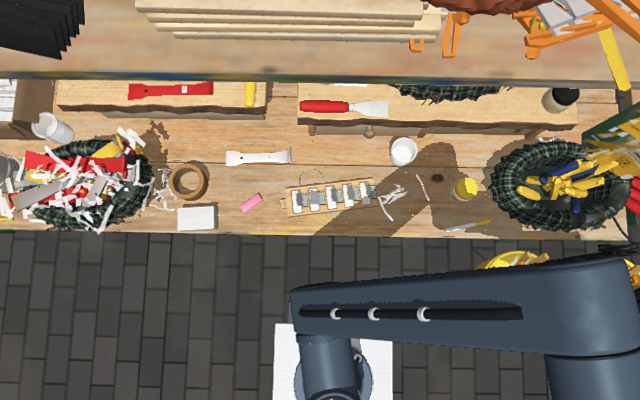

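View pics/side0.png

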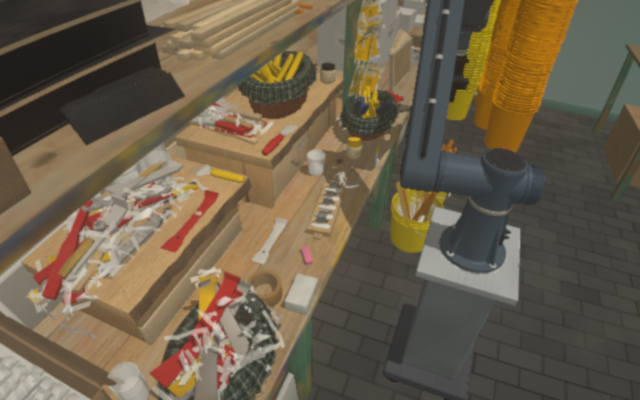

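Top view: the bar with five steel flaps runs from about (285,203) to (378,190). The pink look-alike cage is at (251,202), off the bar and not meant. The white carton at (197,218) is a bystander, as are the jar (466,187), pot (403,150), pen (467,226), tape (188,181) and hive tool (258,157). I choose the bar at (330,198) and check it in a close crop.

```bash
cat > h.py <<'E'
import numpy as np,cv2
def ray(f,u,v):
    p=cv2.undistortPoints(np.array([[[u,v]]],float),K(f),np.array([float(f["k1"]),0,0,0]))[0,0]
    E=f["extrinsics"];R=E[:3,:3]
    return -R.T@E[:3,3], R.T@np.array([p[0],-p[1],-1.])
def K(f): return np.array([[f["fx"],0,f["cx"]],[0,f["fy"],f["cy"]],[0,0,1.]],float)
def onz(f,u,v,z):
    o,d=ray(f,u,v); return o+d*(z-o[2])/d[2]
def proj(f,P):
    E=f["extrinsics"];q=(E[:3,:3]@np.atleast_2d(P).T).T+E[:3,3]; q=q*[1,-1,-1]
    return cv2.projectPoints(q,np.zeros(3),np.zeros(3),K(f),np.array([float(f["k1"]),0,0,0]))[0][:,0]
def cloud(f):
    z=f["z_map"];h,w=z.shape;u,v=np.meshgrid(np.arange(w),np.arange(h))
    p=cv2.undistortPoints(np.stack([u,v],-1).reshape(-1,1,2).astype(float),K(f),np.array([float(f["k1"]),0,0,0]))[:,0]
    E=f["extrinsics"];z=z.reshape(-1,1);c=np.hstack([p[:,:1]*z,-p[:,1:]*z,-z])
    P=(c-E[:3,3])@E[:3,:3]; P[z[:,0]==0]=np.nan
    return P.reshape(h,w,3)
E
python3 - <<'E'
from h import *
f=np.load("top0.npz");g=np.load("side0.npz")
a=cv2.resize(f["pixels"][165:225,270:400],None,fx=6,fy=6,interpolation=cv2.INTER_CUBIC)
cv2.imwrite("pics/topc.png",a[:,:,::-1])
b=cv2.resize(g["pixels"][165:245,290:370],None,fx=7,fy=7,interpolation=cv2.INTER_CUBIC)
cv2.imwrite("pics/sidec.png",b[:,:,::-1])
C=cloud(f)
for v in range(178,222,4): print(v,[f"{C[v,u,2]*1000:.0f}" for u in range(278,390,4)])
print(onz(f,330,198,.022))
E
```

```text
178 ['-3', 'nan', '1', '0', '3', '-0', '0', '2', '2', '2', '-0', '1', '-1', '0', '6', '3', '1', '1', '2', '1', '4', '1', '-1', '0', '5', '4', '-1', '3']
182 ['4', '-3', '-0', '3', '1', '1', '0', '-1', '1', '0', '4', '1', '-1', '4', '5', '19', '19', '20', '26', '22', '26', '9', '24', '25', '7', '0', '1', '3']
186 ['1', '-1', '4', '-5', '-3', '3', '2', '24', '23', '17', '19', '23', '17', '23', '22', '21', '6', '21', '26', '20', '30', '25', '52', '30', '26', '1', '-6', '-0']
190 ['4', '5', '24', '20', '14', '24', '20', '25', '19', '21', '21', '17', '20', '64', '40', '28', '21', '64', '40', '28', '25', '19', '52', '32', '28', '7', '2', '1']
194 ['3', '1', '22', '23', '20', '43', '27', '20', '52', '44', '29', '24', '19', '61', '44', '29', '24', '25', '45', '32', '20', '22', '60', '35', '26', '13', '2', '1']
198 ['2', '5', '22', '28', '25', '51', '30', '24', '49', '44', '34', '27', '6', '22', '46', '29', '24', '22', '47', '30', '28', '23', '17', '21', '21', '6', '-6', '19']
202 ['5', '12', '22', '25', '20', '51', '32', '25', '54', '45', '37', '27', '23', '24', '26', '21', '21', '27', '21', '25', '16', 'nan', '25', '11', '19', '-0', '10', '19']
206 ['-1', '16', '22', '28', '18', '19', '30', '21', '18', '23', '6', '19', '24', '25', '21', '21', '27', '16', '15', '28', '22', '22', '21', '21', '17', '4', '10', '2']
210 ['1', '-5', '-5', '18', '25', '24', '19', '23', '6', '21', '9', '24', '24', '20', '23', '18', '14', '3', '3', '3', '-4', '4', '-1', '4', '1', '-0', '6', '0']
214 ['2', '0', '2', '27', '21', '25', '21', '21', '9', '4', '3', '1', '-1', '1', '-1', '3', '-1', '2', '-0', '2', '3', '2', '-4', '3', '0', '-3', '5', '6']
218 ['-0', '6', '3', '4', '2', '2', '2', '5', '0', '2', '3', '1', '-5', '-1', '0', '2', '1', '4', '-1', '-4', '-0', '0', '-1', '2', '-3', '-1', '-2', '-1']
[0.48873789 0.01499378 0.022     ]
```

View pics/topc.png

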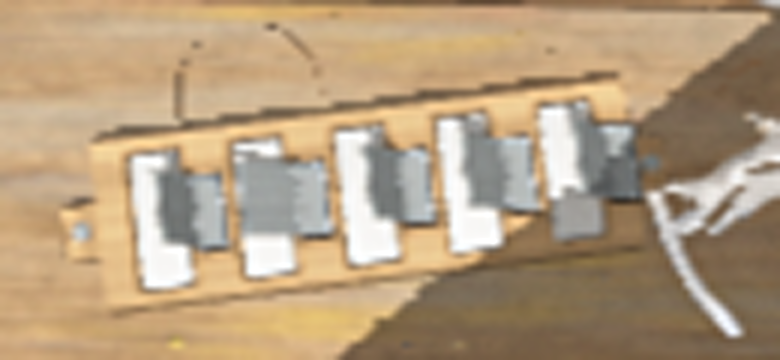

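View pics/sidec.png

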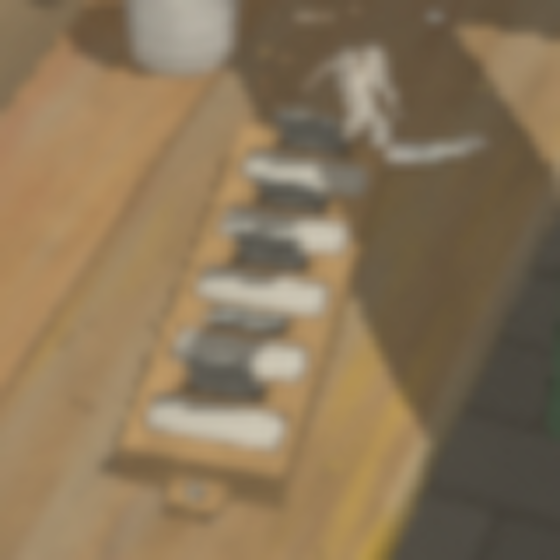

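```bash
python3 - <<'E'
from h import *
f=np.load("top0.npz");g=np.load("side0.npz")
cr=np.array([(572,170),(469,182),(366,195),(264.5,208),(160,220)])
px=np.array([270,165])+(cr+.5)/6-.5
P=np.array([onz(f,*p,.021) for p in px]);print(P.round(4))
y=np.array([-96,-48,0,48,96])/1000
A=np.c_[y,np.ones(5)];s=np.linalg.lstsq(A,P[:,:2],rcond=None)[0];print("slope,c",s)
yaw=np.arctan2(-s[0,0],s[0,1]);print("yaw deg",np.degrees(yaw),"scale",np.linalg.norm(s[0]))
# deck depth blob as check
C=cloud(f);m=(C[...,2]>.012)&(C[...,2]<.032)&(abs(C[...,0]-.489)<.08)&(abs(C[...,1]-.015)<.15)
m=cv2.morphologyEx(m.astype(np.uint8),cv2.MORPH_OPEN,np.ones((2,2)))
n,l,st,ce=cv2.connectedComponentsWithStats(m);k=1+st[1:,4].argmax()
q=C[l==k][:,:2].astype(np.float32);print(cv2.minAreaRect(q))
e=np.array([-np.sin(yaw),np.cos(yaw)]);ex=np.array([np.cos(yaw),np.sin(yaw)])
c=s[1]
# side view check: project bar landmarks onto crop
for nm,fr,o,sc in(("top",f,(270,165),6),("side",g,(290,165),7)):
    pts=[[*(c+ex*a+e*b),.022] for a in(-.039,.039) for b in(-.125,.125)]+[[*(c+ex*0+e*yy),.021] for yy in y]
    print(nm,((proj(fr,pts)+.5-o)*sc).round().tolist())
for h,b in((.0276,-.113),(.029,.115),(.05,-.20),(.05,-.15),(.05,.16)): print(b,(c+e*b).round(4),h)
# flap depth profile along row
d=(C[...,:2]-c);a=d@ex;b=d@e;mm=(abs(a)<.015)&(C[...,2]>.0)&(abs(b)<.16)
i=np.argsort(b[mm]);print([(int(x*1000),int(z*1000)) for x,z in zip(b[mm][i],C[...,2][mm][i])][::6])
# any high things in approach corridor
for nm,u in(("jar",(466,187)),("pot",(403,150)),("pen",(467,226)),("tape",(188,181)),("carton",(197,218))):
    p=C[u[1],u[0]];print(nm,p.round(3))
E
```

```text
[[ 0.505  -0.0819  0.021 ]
 [ 0.4985 -0.0342  0.021 ]
 [ 0.4915  0.0134  0.021 ]
 [ 0.4846  0.0603  0.021 ]
 [ 0.4781  0.1085  0.021 ]]
slope,c [[-0.14105167  0.99044201]
 [ 0.49150895  0.01321032]]
yaw deg 8.10515364402461 scale 1.0004353747882653
((0.5043821930885315, 0.008144110441207886), (0.0756554827094078, 0.25366196036338806), 14.747636795043945)
top [[646.0, 245.0], [108.0, 311.0], [623.0, 80.0], [89.0, 146.0], [572.0, 170.0], [470.0, 183.0], [367.0, 195.0], [264.0, 208.0], [161.0, 221.0]]
side [[395.0, 150.0], [290.0, 478.0], [250.0, 126.0], [125.0, 448.0], [310.0, 173.0], [290.0, 230.0], [268.0, 291.0], [246.0, 355.0], [222.0, 422.0]]
-0.113 [ 0.5074 -0.0987] 0.0276
0.115 [0.4753 0.1271] 0.029
-0.2 [ 0.5197 -0.1848] 0.05
-0.15 [ 0.5127 -0.1353] 0.05
0.16 [0.469  0.1716] 0.05
[(-159, 1), (-158, 6), (-155, 0), (-154, 0), (-151, 6), (-148, 3), (-146, 8), (-144, 0), (-141, 4), (-139, 10), (-137, 10), (-135, 10), (-134, 10), (-132, 12), (-130, 12), (-129, 12), (-125, 24), (-124, 24), (-122, 24), (-120, 23), (-119, 26), (-116, 26), (-115, 26), (-114, 27), (-112, 30), (-110, 31),
[... 1244 characters left out ...]
, 24), (68, 23), (69, 25), (71, 22), (72, 29), (74, 22), (75, 25), (77, 30), (78, 31), (80, 30), (81, 35), (83, 39), (84, 36), (85, 43), (87, 42), (88, 45), (89, 51), (90, 51), (92, 53), (93, 56), (94, 60), (95, 59), (99, 19), (101, 23), (102, 25), (104, 26), (106, 14), (107, 20), (109, 3), (110, 23), (112, 22), (113, 15), (115, 22), (116, 25), (117, 23), (119, 21), (120, 25), (122, 20), (124, 19), (127, 10), (128, 12), (130, 7), (132, 9), (133, 3), (135, 11), (136, 1), (138, 16), (139, 13), (141, 10), (144, 2), (146, 3), (149, 3), (152, 3), (154, 2), (157, 0)]
jar [ 0.518 -0.349  0.072]
pot [ 0.615 -0.18   0.078]
pen [ 0.419 -0.367  0.011]
tape [0.533 0.419 0.004]
carton [0.424 0.376 0.041]
```

Landmarks projected from the fitted pose agree with the picture. Bar centre is (0.4915, 0.0132), yaw 8.1°, and the row direction is (-0.141, 0.990). The first five rows set off and shut the fingers.

>>> step_arm(force=20, targets=[{"twist":[0,0,-0.8],"linear":[2,3,0],"gripper":1},{"twist":[0,0,-0.8],"linear":[2,3,0],"gripper":1},{"twist":[0,0,-0.8],"linear":[2,3,0],"gripper":1},{"twist":[0,0,-0.8],"linear":[2,3,0],"gripper":1},{"twist":[0,0,-0.8],"linear":[2,3,0],"gripper":1}])

```text
time: 0.6
tcp_pos: [0.3082, -0.4379, 0.2331]
tool_rot: [0.991, 0.134, -0.0, -0.001]
wrist_force: [0.2, -0.5, 0.2]
gripper_width: 0.0548
gripper_force: 0.0
```

>>> step_arm(targets=[{"twist":[0,0,-0.8],"linear":[2,3,0],"gripper":1},{"twist":[0,0,-0.8],"linear":[2,3,0],"gripper":1},{"twist":[0,0,-0.8],"linear":[2,3,0],"gripper":1},{"twist":[0,0,-0.8],"linear":[2,3,0],"gripper":1},{"twist":[0,0,-0.8],"linear":[2,3,0],"gripper":1}])

```text
time: 1.1
tcp_pos: [0.4082, -0.288, 0.2333]
tool_rot: [0.995, 0.099, -0.0, -0.0]
wrist_force: [-0.2, -0.0, 0.9]
gripper_width: 0.015
gripper_force: 0.0
```

>>> step_arm(targets=[{"twist":[0,0,-0.8],"linear":[2,3,0],"gripper":1},{"twist":[0,0,-0.8],"linear":[2,3,0],"gripper":1},{"twist":[0,0,-0.8],"linear":[2,3,0],"gripper":1},{"twist":[0,0,-0.8],"linear":[2.5,2.5,0],"gripper":1},{"twist":[0,0,0],"linear":[0,0,0],"gripper":1}])

```text
time: 1.6
tcp_pos: [0.4948, -0.1716, 0.2334]
tool_rot: [0.997, 0.074, 0.001, -0.0]
wrist_force: [-0.2, -0.2, 0.1]
gripper_width: 0.0007
gripper_force: 0.0
```

>>> step_arm(targets=[{"twist":[0,0,-0.4],"linear":[1.9,2.3,-2],"gripper":1},{"twist":[0,0,0],"linear":[0,0,-4],"gripper":1},{"twist":[0,0,0],"linear":[0,0,-4],"gripper":1},{"twist":[0,0,0],"linear":[0,0,-3.3],"gripper":1},{"twist":[0,0,0],"linear":[0,0,0],"gripper":1}])

```text
time: 2.1
tcp_pos: [0.508, -0.1504, 0.0965]
tool_rot: [0.998, 0.068, -0.005, -0.003]
wrist_force: [-0.9, 0.4, 0.3]
gripper_width: 0.0006
gripper_force: 0.0
```

```bash
python3 - <<'E'
from workcell import robot
from h import *
s=robot.get_state();print(s["time"],s["tcp_pos"],s["tool_rot"])
t=s["tcp_pos"]-[0,0,.011]
ims=[]
for n,w,h in(("top",160,120),("side",160,120)):
    f=robot.grab_frame(n);p=proj(f,[t])[0];o=(p-[w/2,h/2]).astype(int);print(n,(p-o)*[5,5])
    a=f["pixels"][o[1]:o[1]+h,o[0]:o[0]+w];ims.append(cv2.resize(a,(400,300),interpolation=cv2.INTER_CUBIC))
cv2.imwrite("pics/near.png",np.hstack(ims)[:,:,::-1])
E
```

```text
2.1 [ 0.50799678 -0.15037976  0.0964759 ] [ 0.99767469  0.06793699 -0.00470261 -0.00276866]
top [403.44126675 301.47404115]
side [400.9155669  301.80853211]
```

View pics/near.png

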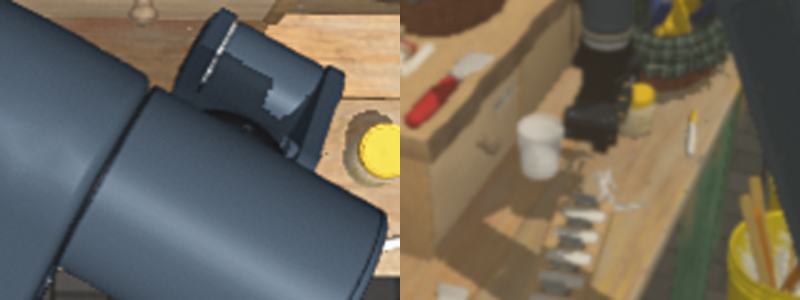

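The side crop shows the shut fingertips at about (600,150), right of the first flap and clear of the pot (540,140); the arm hides the bar in the top crop. The TCP sits about 7 mm short across the bar, so I correct that while descending.

>>> step_arm(targets=[{"twist":[0,0,0],"linear":[0.7,0.1,-1],"gripper":1},{"twist":[0,0,0],"linear":[0,0,-2],"gripper":1},{"twist":[0,0,0],"linear":[0,0,-1.5],"gripper":1},{"twist":[0,0,0],"linear":[0,0,0],"gripper":1},{"twist":[0,0,0],"linear":[0,0,0],"gripper":1}])

```text
time: 2.7
tcp_pos: [0.5198, -0.1509, 0.0566]
tool_rot: [0.998, 0.068, 0.001, 0.001]
wrist_force: [0.4, -1.2, -0.0]
gripper_width: 0.0004
gripper_force: 0.0
```

>>> step_arm(targets=[{"twist":[0,0,0],"linear":[-0.5,0,-0.7],"gripper":1},{"twist":[0,0,0],"linear":[0,0,-0.8],"gripper":1},{"twist":[0,0,0],"linear":[0,0,0],"gripper":1},{"twist":[0,0,0],"linear":[0,0,0],"gripper":1}])

```text
time: 3.1
tcp_pos: [0.5136, -0.1504, 0.0404]
tool_rot: [0.998, 0.068, -0.0, -0.0]
wrist_force: [0.1, -0.5, -1.1]
gripper_width: 0.0004
gripper_force: 0.0
```

>>> step_arm(targets=[{"twist":[0,0,0],"linear":[-0.1,0.8,0.1],"gripper":1},{"twist":[0,0,0],"linear":[-0.1,0.8,0],"gripper":1},{"twist":[0,0,0],"linear":[-0.1,0.8,0],"gripper":1},{"twist":[0,0,0],"linear":[-0.1,0.6,0],"gripper":1},{"twist":[0,0,0],"linear":[-0.1,0.6,0],"gripper":1}])

```text
time: 3.6
tcp_pos: [0.5086, -0.1136, 0.0416]
tool_rot: [0.998, 0.068, 0.0, -0.0]
wrist_force: [0.2, 0.4, -0.8]
gripper_width: 0.0008
gripper_force: 0.0
```

>>> step_arm(targets=[{"twist":[0,0,0],"linear":[-0.1,0.7,0],"gripper":1},{"twist":[0,0,0],"linear":[-0.1,0.7,0],"gripper":1},{"twist":[0,0,0],"linear":[-0.1,0.7,0],"gripper":1},{"twist":[0,0,0],"linear":[-0.1,0.7,0],"gripper":1},{"twist":[0,0,0],"linear":[-0.1,0.7,0],"gripper":1}])

```text
time: 4.1
tcp_pos: [0.5033, -0.0785, 0.0415]
tool_rot: [0.998, 0.068, -0.0, -0.0]
wrist_force: [0.8, -0.8, 0.2]
gripper_width: 0.0003
gripper_force: 0.1
```

```bash
python3 - <<'E'
from workcell import robot
from h import *
f=robot.grab_frame("side")
cv2.imwrite("pics/mid.png",cv2.resize(f["pixels"][145:245,280:390],None,fx=5,fy=5,interpolation=cv2.INTER_CUBIC)[:,:,::-1])
E
```

```text
(no output)
```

View pics/mid.png

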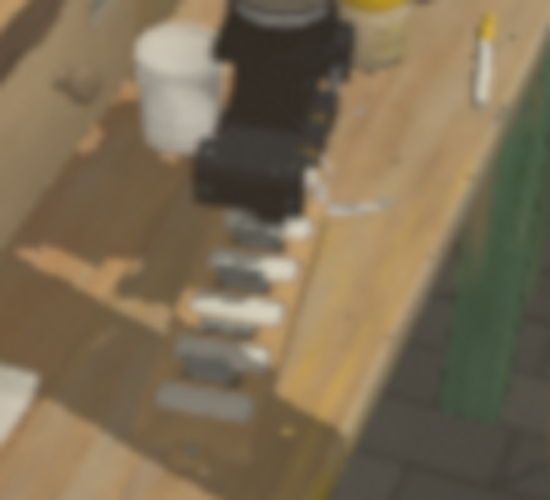

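The fingertips, at about (275,215), are over flap 1, which they hide. Flaps 2 to 5, at (255,232), (240,272), (230,325) and (210,365), still stand open. I carry on.

>>> step_arm(targets=[{"twist":[0,0,0],"linear":[-0.1,0.7,0],"gripper":1},{"twist":[0,0,0],"linear":[-0.1,0.7,0],"gripper":1},{"twist":[0,0,0],"linear":[-0.1,0.7,0],"gripper":1},{"twist":[0,0,0],"linear":[-0.1,0.7,0],"gripper":1},{"twist":[0,0,0],"linear":[-0.1,0.7,0],"gripper":1}])

```text
time: 4.65
tcp_pos: [0.4988, -0.0439, 0.0416]
tool_rot: [0.998, 0.068, 0.0, -0.0]
wrist_force: [0.7, -0.5, 0.5]
gripper_width: 0.0002
gripper_force: 0.3
```

>>> step_arm(targets=[{"twist":[0,0,0],"linear":[-0.1,0.7,0],"gripper":1},{"twist":[0,0,0],"linear":[-0.1,0.7,0],"gripper":1},{"twist":[0,0,0],"linear":[-0.1,0.7,0],"gripper":1},{"twist":[0,0,0],"linear":[-0.1,0.7,0],"gripper":1},{"twist":[0,0,0],"linear":[-0.1,0.7,0],"gripper":1}])

```text
time: 5.15
tcp_pos: [0.494, -0.0095, 0.0416]
tool_rot: [0.998, 0.069, 0.0, 0.001]
wrist_force: [0.9, -5.3, 1.4]
gripper_width: 0.0002
gripper_force: 2.0
```

>>> step_arm(targets=[{"twist":[0,0,0],"linear":[-0.1,0.7,0],"gripper":1},{"twist":[0,0,0],"linear":[-0.1,0.7,0],"gripper":1},{"twist":[0,0,0],"linear":[-0.1,0.7,0],"gripper":1},{"twist":[0,0,0],"linear":[-0.1,0.7,0],"gripper":1},{"twist":[0,0,0],"linear":[-0.1,0.7,0],"gripper":1}])

```text
time: 5.65
tcp_pos: [0.4884, 0.0263, 0.0415]
tool_rot: [0.998, 0.068, -0.0, -0.0]
wrist_force: [-0.3, 0.1, 0.9]
gripper_width: 0.0004
gripper_force: 0.1
```

>>> step_arm(targets=[{"twist":[0,0,0],"linear":[-0.1,0.7,0],"gripper":1},{"twist":[0,0,0],"linear":[-0.1,0.7,0],"gripper":1},{"twist":[0,0,0],"linear":[-0.1,0.7,0],"gripper":1},{"twist":[0,0,0],"linear":[-0.1,0.7,0],"gripper":1},{"twist":[0,0,0],"linear":[-0.1,0.7,0],"gripper":1}])

```text
time: 6.15
tcp_pos: [0.4835, 0.0613, 0.0415]
tool_rot: [0.998, 0.068, -0.0, -0.0]
wrist_force: [0.5, 0.4, -1.2]
gripper_width: 0.0004
gripper_force: 0.1
```

>>> step_arm(targets=[{"twist":[0,0,0],"linear":[-0.1,0.7,0],"gripper":1},{"twist":[0,0,0],"linear":[-0.1,0.7,0],"gripper":1},{"twist":[0,0,0],"linear":[-0.1,0.7,0],"gripper":1},{"twist":[0,0,0],"linear":[-0.1,0.7,0],"gripper":1},{"twist":[0,0,0],"linear":[-0.1,0.7,0],"gripper":1}])

```text
time: 6.65
tcp_pos: [0.479, 0.0959, 0.0417]
tool_rot: [0.998, 0.068, 0.0, 0.0]
wrist_force: [0.9, -0.2, 0.2]
gripper_width: 0.0005
gripper_force: 0.3
```

>>> step_arm(targets=[{"twist":[0,0,0],"linear":[-0.1,0.7,0],"gripper":1},{"twist":[0,0,0],"linear":[-0.1,0.7,0],"gripper":1},{"twist":[0,0,0],"linear":[-0.1,0.7,0],"gripper":1},{"twist":[0,0,0],"linear":[-0.1,0.7,0],"gripper":1},{"twist":[0,0,0],"linear":[-0.1,0.7,0],"gripper":1}])

```text
time: 7.15
tcp_pos: [0.4735, 0.1313, 0.0415]
tool_rot: [0.998, 0.068, -0.0, -0.0]
wrist_force: [0.1, -0.8, 0.3]
gripper_width: 0.0003
gripper_force: 0.0
```

>>> step_arm(targets=[{"twist":[0,0,0],"linear":[-0.1,0.8,0],"gripper":1},{"twist":[0,0,0],"linear":[-0.1,0.8,0],"gripper":1},{"twist":[0,0,0],"linear":[-0.1,0.8,0],"gripper":1},{"twist":[0,0,0],"linear":[-0.1,0.8,0],"gripper":1},{"twist":[0,0,0],"linear":[0,0,0],"gripper":1}])

```text
time: 7.65
tcp_pos: [0.4695, 0.1636, 0.0416]
tool_rot: [0.998, 0.069, -0.0, -0.0]
wrist_force: [0.2, 0.1, 0.1]
gripper_width: 0.0009
gripper_force: 0.0
```

```bash
python3 - <<'E'
from workcell import robot
from h import *
f=robot.grab_frame("side")
cv2.imwrite("pics/end.png",cv2.resize(f["pixels"][145:245,280:390],None,fx=5,fy=5,interpolation=cv2.INTER_CUBIC)[:,:,::-1])
C=cloud(f);yaw=np.radians(8.1);e=np.array([-np.sin(yaw),np.cos(yaw)]);ex=np.array([np.cos(yaw),np.sin(yaw)])
d=C[...,:2]-[.4915,.0132];a=d@ex;b=d@e
for k in(-96,-48,0,48,96):
    m=(abs(a)<.015)&(abs(b-k/1000-.012)<.008)&(C[...,2]<.09);print(k,m.sum(),np.nanpercentile(C[...,2][m],[10,50,90]).round(3) if m.any() else None)
E
```

```text
-96 32 [-0.722 -0.346  0.031]
-48 18 [-0.723 -0.72  -0.716]
0 16 [-0.727 -0.72  -0.344]
48 23 [-0.724 -0.719 -0.714]
96 22 [-0.726 -0.719 -0.711]
```

View pics/end.png

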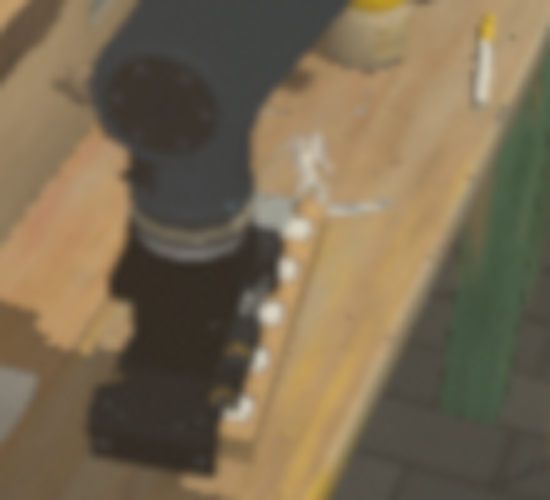

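The fingers are past the left end of the bar at about (150,470), and the strip of cage ends visible at (240–300, 230–410) shows no flap standing up. I rise a little, staying under the height limit, move off left and check.

>>> step_arm(targets=[{"twist":[0,0,0],"linear":[0,1,2],"gripper":1},{"twist":[0,0,0],"linear":[0,3,2.5],"gripper":1},{"twist":[0,0,0],"linear":[0,4,1],"gripper":1},{"twist":[0,0,0],"linear":[0,4,0],"gripper":1},{"twist":[0,0,0],"linear":[0,3,0],"gripper":1}])

```text
time: 8.2
tcp_pos: [0.4702, 0.3145, 0.0974]
tool_rot: [0.998, 0.068, 0.001, -0.0]
wrist_force: [0.5, -0.6, 0.0]
gripper_width: 0.0006
gripper_force: 0.0
```

```bash
python3 - <<'E'
from workcell import robot
from h import *
yaw=np.radians(8.1);e=np.array([-np.sin(yaw),np.cos(yaw)]);ex=np.array([np.cos(yaw),np.sin(yaw)])
ims=[]
for n,(x,y) in(("top",(270,155)),("side",(280,155))):
    f=robot.grab_frame(n);C=cloud(f)
    ims.append(cv2.resize(f["pixels"][y:y+90,x:x+120],(400,300),interpolation=cv2.INTER_CUBIC))
    d=C[...,:2]-[.4915,.0132];a=d@ex;b=d@e
    for k in(-96,-48,0,48,96):
        m=(abs(a)<.015)&(abs(b-k/1000-.006)<.01);print(n,k,m.sum(),np.nanpercentile(C[...,2][m],[10,50,90]).round(3) if m.any() else None)
cv2.imwrite("pics/fin.png",np.hstack(ims)[:,:,::-1])
E
```

```text
top -96 77 [0.026 0.03  0.034]
top -48 76 [0.027 0.03  0.034]
top 0 76 [0.027 0.031 0.034]
top 48 77 [0.028 0.031 0.034]
top 96 78 [0.028 0.031 0.035]
side -96 57 [-0.722  0.021  0.03 ]
side -48 67 [-0.722  0.022  0.031]
side 0 61 [-0.724  0.022  0.03 ]
side 48 71 [-0.722  0.021  0.03 ]
side 96 77 [-0.722  0.023  0.03 ]
```

View pics/fin.png

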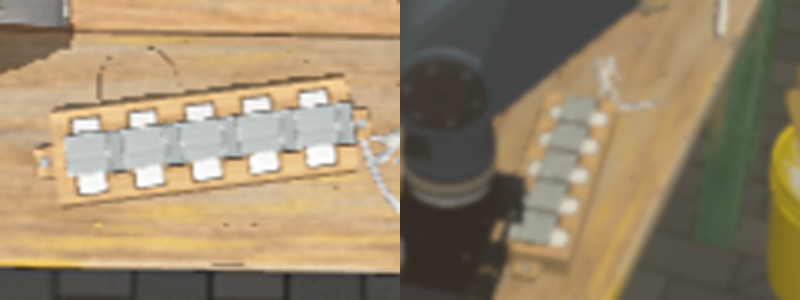

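All five flaps lie flat (top crop, (90,155) to (320,125)), with depth at about 30 mm, and the cages are in their pockets. I rise clear and hand in.

>>> step_arm(targets=[{"twist":[0,0,0],"linear":[0,0,3],"gripper":1},{"twist":[0,0,0],"linear":[0,0,4],"gripper":1},{"twist":[0,0,0],"linear":[0,0,3],"gripper":1},{"twist":[0,0,0],"linear":[0,0,0],"gripper":1},{"twist":[0,0,0],"linear":[0,0,0],"gripper":1}])

```text
time: 8.8
tcp_pos: [0.4697, 0.3116, 0.1968]
tool_rot: [0.998, 0.068, 0.0, 0.0]
wrist_force: [-0.3, -0.4, -1.3]
gripper_width: 0.0002
gripper_force: 0.0
```

```bash
python3 -c "
from workcell import robot
print(robot.sign_off())"
```

```text
the job is handed in; nothing more can be done
None
```

I folded all five flaps flat in one low pass from right to left, with the cages still in their pockets and the arm clear of the bar; the job was handed in at about 8.8 s, and the hand-in gave no verdict.

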